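# Scan the green bead box

### The job

Pick up the handheld barcode scanner, hold it steady for two seconds pointing straight down at the middle of the barcode label on the green bead box, with its lower face about 6 cm above the label. Then stand it back upright in the middle of its charging pad, setting it down rather than dropping it; leave all the bead boxes where they lie.

Things in the scene. Friction and masses are not known exactly. Their poses are not given: they have to be found in the camera images.
- scanner_center (a point): Centre of the barcode scanner: black upright round stick with orange rings, 100 mm tall, 0.1-0.2 kg. Starts standing in the middle of its pad (fixed grey disc, 100 mm across, 12 mm high). z: its axis, up. Scanning face: the lower end, 50 mm below this point, looking along -z. Head 48 mm across; from 6 mm below this point to the top a grip 34 mm across: grasp from above, about 20 mm over this point.
- green_box_label (a point): Centre of the barcode label (white with black bars, 40 x 56 mm) on the lid of the green box: a clear shut bead box with green beads and green lid rim, 100 (x) x 70 (y) x 30 mm high, 0.16 kg, loose on the table, yaw within 25 degrees. The point is on the lid, 30 mm above the table, 22 mm along the box's +x from its middle. z up. This is the label to scan.
- yellow_box_label (a point): Centre of the barcode label (white with black bars, 40 x 56 mm) on the lid of the yellow box: a clear shut bead box with yellow beads and yellow lid rim, 100 (x) x 70 (y) x 30 mm high, 0.16 kg, loose on the table, yaw within 25 degrees. The point is on the lid, 30 mm above the table, 22 mm along the box's +x from its middle. z up. A bystander.
- blue_box_label (a point): Centre of the barcode label (white with black bars, 40 x 56 mm) on the lid of the blue box: a clear shut bead box with blue beads and blue lid rim, 100 (x) x 70 (y) x 30 mm high, 0.16 kg, loose on the table, yaw within 25 degrees. The point is on the lid, 30 mm above the table, 22 mm along the box's +x from its middle. z up. A bystander.
There are look-alikes about, which are no part of the job. Of the things like the part that bears scanner_center, leave any that is pink, red or white; of the rest the larger one is meant.

How it is judged (in metres and radians):
On the way, in this order (a step that is already met when the one before it is completed fails the run):
1. held steady for 1.5 s, the scanner points at the green label: its middle within 15 mm of the scanner's axis (each way), face 30 to 100 mm from it, axis within 12 degrees of vertical (contact force between the fingers and scanner above 0.5 N and x of green_box_label in the frame of scanner_center between -0.015 and 0.015 m and y of green_box_label in the frame of scanner_center between -0.015 and 0.015 m and z of green_box_label in the frame of scanner_center between -0.15 and -0.08 m and angle between scanner_center's own z axis and vertical below 0.21 rad and height (world z) of scanner_center above 0.09 m and linear speed of scanner below 0.03 m/s and angular speed of scanner below 0.3 rad/s), for 1.5 s.
2. the scanner is back on its pad (within 20 mm of its start) while still gripped: set down, not dropped (distance of scanner_center from where it was at the start of the episode below 0.02 m and contact force between the fingers and scanner above 0.5 N).
At the end, for the whole second after the job is handed in: The scanner stands upright (within 6 degrees) and still on its pad, its centre within 20 mm of where it started, released; the label of each bead box is within 15 mm of where it started (distance of scanner_center from where it was at the start of the episode below 0.02 m and angle between scanner_center's own z axis and vertical below 0.1 rad and linear speed of scanner below 0.02 m/s and distance of each of green_box_label, yellow_box_label, blue_box_label from where it was at the start of the episode below 0.015 m); the robot touches nothing.
It fails at once if the green bead box is shifted by more than 15 mm (distance of green_box_label from where it was at the start of the episode above 0.015 m).
It fails at once if the yellow bead box is shifted by more than 15 mm (distance of yellow_box_label from where it was at the start of the episode above 0.015 m).
It fails at once if the blue bead box is shifted by more than 15 mm (distance of blue_box_label from where it was at the start of the episode above 0.015 m).
It also fails if it takes over 56 s, if anything falls off the work surface, if the arm or the gripper's body presses on something with over 40 N, if the wrist force passes 120 N, or if a joint passes its speed limit or range.

### The arm

A 6-joint arm with a two-finger parallel gripper is mounted at the origin on the work surface. World frame = base frame: x ahead of the robot, y to its left, z up, the work surface at z = 0. Lengths are in mm, angles in rad, forces in N, time in s.
With the tool pointing down it reaches from about 275 to 850 mm from the base axis. Payload 19 kg.
Tool frame: the origin (TCP) lies midway between the tips of the shut fingers; the grasp point (between the pads) lies 19 mm behind it; x points along the fingers, y is the direction in which the jaws open and shut, and the axes are right-handed (so a half turn about x gives the same grasp; the last joint's range is limited). The gripper opens to 85 mm and grips with 20 to 120 N. Pads are 22 mm wide; open, the fingers measure 114 mm over their backs; the gripper's body (76 mm by 85 mm) begins 54 mm behind the grasp point. The pads swing forward as they close: fully open they stand 13 mm farther back than shut.
Start: joints at [-1.393, 0.15, 1.437, -0, 1.554, -0.134], TCP at [176.368, -547.252, 231.267] pointing down, gripper open.
Joint ranges: [-2.8, 2.8], [-0.68, 2.1], [0.12, 2.68], [-1.39, 4.53], [0.16, 2.79], [-2.81, 2.81]. Speed limits (rad/s): [1.89, 1.89, 2.22, 3.01, 3.01, 3.01].

### API

Orientations are given as a 3x3 rotation matrix whose columns are the frame's x, y, z axes.
In Python, from plant import sense, read_camera, camera_model, arm gives the robot as it stands. The module is installed in compiled form; this text tells all that it offers.
- The arm moves only by the tool move_arm, never from a script. Its argument "targets" is a list that holds one entry, the list of rows, each a list of 4 numbers: the shift along the tool's x, y, z in m, then the turn about the tool's x in degrees. A call has 1 to 10 rows; each row shifts and turns the pose as measured when the row begins, along the tool's axes as they then stand; what a row does not reach is not made up. A row lasts 1/8 s, in which the tool goes at most 62.5 mm and 10.7 degrees, less where a joint would pass 70% of its speed; a pose out of reach is approached as far as the arm can. A call with a gripper value outside its range is refused whole. "claw" is the closure, from -1 (fully open) to 1 (shut), set as the call begins (left out, the last holds). The fingers move at their own pace and stop on an object; the grip force is fixed at half the most. Time passes only in rows, so rows that do not move let the fingers close. It gives the time, the measured TCP pose, the force and the opening at its end, in the units of the state.
- sense(): the state, without advancing time (a new reading comes with each control period).
- read_camera(name): name is "side" or "top"; returns the picture (420x560x3 uint8, blue, green, red); there is no depth.
- camera_model(name): a dict with "intrinsics" (3x3 intrinsics, pixels), "origin" and "rotation" of the camera in the world. Camera axes: x right, y down, z forward; pixel columns grow to the right and rows downward; lengths in mm; the calibration is good to about 2 mm. A picture is of the moment at which its call begins. camera_model takes no time and is no camera call.
- arm.sign_off(): hands the job in, once; it reports no verdict.
The state is a dict: "time_s": time; "joint_pos": joint angles; "joint_velocities": joint speeds; "joint_torque": joint torques, N m; "ee_pos": TCP position; "tcp_rot": TCP orientation; "wrist_force": force on the tool from outside, world axes, zero at the start; "wrist_torque": the same for the moment, N m; "opening": finger opening in mm.
Only numpy, scipy, OpenCV 4.12 (cv2) and the standard library are available. Lean on these libraries where they do the work, as an engineer would, in place of code of your own. Each camera call takes 0.05 s, during which the arm holds its last target.

## Working session

There is one attempt and no reset: what is moved stays moved. The work goes in short steps, Python scripts to look and compute and a tool call to move; the robot and the scene stay as the last step left them, time stands still between calls to the robot, and variables do not carry over. Pictures are saved under pics/ and viewed, and the job is handed in when it is done.

Besides the shell and the picture viewer there is one more tool, called after "Request:" in YAML: its name, and indented under it one key for each argument. move_arm: Moves the arm, as the interface text tells. Its arguments: {"type":"object","properties":{"targets":{"type":"array"},"claw":{"type":"number"}},"required":["targets"]}

```bash
mkdir -p pics; python3 - <<'E'
from plant import *
import cv2
for n in("top","side"):
    cv2.imwrite(f"pics/{n}0.png",read_camera(n)); m=camera_model(n); print(n,m)
s=sense();print(s["time_s"],s["ee_pos"],s["tcp_rot"],s["opening"])
E
```

```text
top {'intrinsics': array([[534.10620442,   0.        , 279.13183369],
       [  0.        , 534.10620442, 211.4308568 ],
       [  0.        ,   0.        ,   1.        ]]), 'origin': array([ 469.90793127,  -57.18308059, 1135.45846032]), 'rotation': array([[-0.02549027, -0.99825874,  0.05319523],
       [-0.99949725,  0.02645324,  0.01747752],
       [-0.01885427, -0.05272298, -0.99843117]])}
side {'intrinsics': array([[436.76080858,   0.        , 279.81395635],
       [  0.        , 436.76080858, 204.63128204],
       [  0.        ,   0.        ,   1.        ]]), 'origin': array([279.88711718, 590.53521947, 697.00414471]), 'rotation': array([[-0.94533476, -0.21685527,  0.24354871],
       [-0.32603089,  0.64404581, -0.69203241],
       [-0.00678566, -0.7336067 , -0.67954041]])}
0.1 [ 176.32616651 -547.07735643  230.77679167] [[-1.89084250e-04  3.06758211e-01 -9.51787458e-01]
 [ 1.00847550e-03 -9.51786932e-01 -3.06758241e-01]
 [-9.99999474e-01 -1.01785748e-03 -1.29390220e-04]] 85.58314909053891
```

View pics/top0.png

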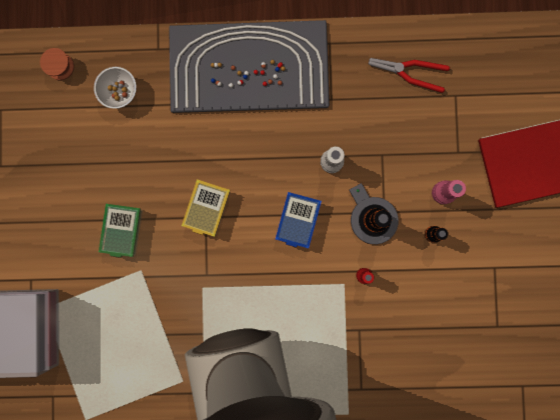

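View pics/side0.png

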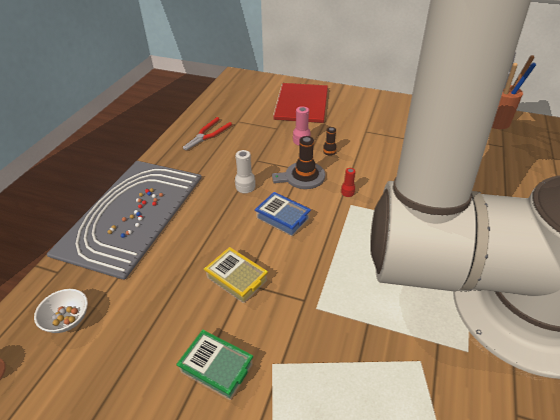

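Both views show five stick-shaped things. In top-view pixels they are: large black with orange rings on the grey pad (375,220), small black (437,234), pink (450,191), white (333,159) and red (366,276). The large black one fits, since it stands on the pad and is the larger of the two that aren't pink, red or white. The green box is at (121,231) in top. I'll confirm with an enlarged crop while measuring.

```bash
cat > h.py <<'E'
import numpy as np
from plant import camera_model
def ray(n,p,z):
    m=camera_model(n);d=m["rotation"]@np.linalg.solve(m["intrinsics"],[p[0],p[1],1.]);o=m["origin"]
    return o+d*(z-o[2])/d[2]
def proj(n,P):
    m=camera_model(n);c=m["intrinsics"]@(m["rotation"].T@(np.asarray(P,float)-m["origin"]));return c[:2]/c[2]
E
python3 - <<'E'
import cv2,numpy as np
from h import *
t=cv2.imread("pics/top0.png");s=cv2.imread("pics/side0.png")
def crop(i,x,y,w,h,k): return cv2.resize(i[y:y+h,x:x+w],None,fx=k,fy=k,interpolation=cv2.INTER_CUBIC)
a=crop(t,335,170,120,90,4)[:,:400];b=crop(s,255,120,100,90,4)
cv2.imwrite("pics/crop.png",np.hstack([a,b]))
cv2.imwrite("pics/cropg.png",np.hstack([crop(t,85,190,75,80,5),crop(s,170,325,90,80,4.999)[:400]]) )
# labels
for n,im in(("top",t),("side",s)):
    hsv=cv2.cvtColor(im,cv2.COLOR_BGR2HSV)
    for nm,lo,hi in(("green",(50,110,40),(80,255,255)),("yellow",(22,150,90),(34,255,255)),("blue",(105,150,50),(125,255,255))):
        m=cv2.inRange(hsv,lo,hi);m=cv2.morphologyEx(m,cv2.MORPH_CLOSE,np.ones((5,5)))
        c,_=cv2.findContours(m,cv2.RETR_EXTERNAL,cv2.CHAIN_APPROX_NONE);c=max(c,key=cv2.contourArea)
        r=cv2.minAreaRect(c);(x,y,w,h)=cv2.boundingRect(c)
        # white label inside
        hull=cv2.convexHull(c);f=np.zeros(m.shape,np.uint8);cv2.fillConvexPoly(f,hull,255)
        wm=cv2.inRange(hsv,(0,0,110),(179,70,255))&f
        lm=cv2.morphologyEx(wm,cv2.MORPH_CLOSE,np.ones((9,9)))
        lc,_=cv2.findContours(lm,cv2.RETR_EXTERNAL,cv2.CHAIN_APPROX_NONE);lc=max(lc,key=cv2.contourArea)
        lr=cv2.minAreaRect(lc)
        print(n,nm,np.round(r[0]),np.round(lr[0],1),np.round(lr[1],1),"label@30:",ray(n,lr[0],30).round(1),"box mid@30",ray(n,r[0],30).round(1))
        q=cv2.boxPoints(lr);Q=np.array([ray(n,p,30)[:2] for p in q]);print(Q.round(0).tolist())
E
```

```text
top green [119. 231.] [119.9 221.7] [29.1 27.3] label@30: [516.2 294.3  30. ] box mid@30 [497.4 296.7  30. ]
[[492.0, 327.0], [548.0, 322.0], [541.0, 261.0], [485.0, 267.0]]
top yellow [205. 208.] [208.6 197.4] [27.2 19.3] label@30: [562.  108.3  30. ] box mid@30 [540.5 115.6  30. ]
[[553.0, 142.0], [591.0, 128.0], [571.0, 75.0], [533.0, 88.0]]
top blue [298. 221.] [300.7 209.3] [28.3 20.8] label@30: [532.  -82.6  30. ] box mid@30 [508.5 -75.7  30. ]
[[520.0, -48.0], [561.0, -61.0], [544.0, -117.0], [503.0, -104.0]]
side green [216. 361.] [214.3 359.9] [55.1 36.6] label@30: [498.7 296.3  30. ] box mid@30 [495.9 297.7  30. ]
[[547.0, 319.0], [547.0, 257.0], [450.0, 274.0], [455.0, 332.0]]
side yellow [236. 271.] [235.2 269.9] [44.6 26.3] label@30: [540.2 114.7  30. ] box mid@30 [538.5 116.1  30. ]
[[590.0, 126.0], [585.0, 66.0], [491.0, 103.0], [499.0, 159.0]]
side blue [282. 210.] [282.4 209. ] [43.8 22.4] label@30: [508.8 -77.2  30. ] box mid@30 [508.6 -75.1  30. ]
[[557.0, -51.0], [565.0, -122.0], [460.0, -104.0], [457.0, -36.0]]
```

View pics/crop.png

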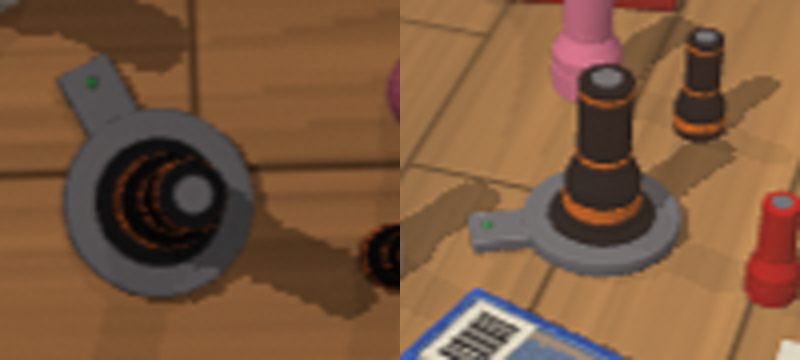

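View pics/cropg.png

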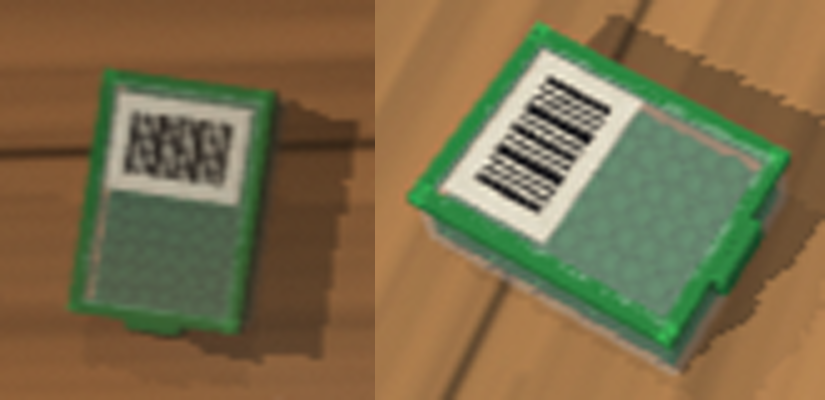

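The crop confirms it: the larger black stick with orange rings stands on the grey disc with the tab, its top cap at about (383,219) in top and (306.5,139) in side. The smaller black one to its right is the look-alike. My side label mask leaked, so I'm taking the label corners from the crops and cross-checking them over both views.

```bash
python3 - <<'E'
import cv2,numpy as np
from h import *
from plant import sense
for n,q in(("top",[(85+x/5,190+y/5) for x,y in((115,85),(255,100),(240,206),(107,187))]),("side",[(170+x/5,325+y/5) for x,y in((165,47),(270,102),(170,240),(68,190))])):
    Q=np.array([ray(n,(p[0]-.4,p[1]-.4),30)[:2] for p in q]);print(n,"green label",Q.mean(0).round(1),Q.round(0).tolist())
t=cv2.imread("pics/top0.png");hsv=cv2.cvtColor(t,cv2.COLOR_BGR2HSV)
print("pad@12",ray("top",(374.1,220.3),12).round(1),"cap@112 top",ray("top",(382.6,218.4),112).round(1),"side",ray("side",(306.1,138.8),112).round(1))
# pad via edge circle: grey mask ellipse
m=cv2.inRange(hsv,(0,0,40),(179,75,140));m[:, :340]=0;m[:,410:]=0;m[:190]=0;m[255:]=0
m=cv2.morphologyEx(m,cv2.MORPH_OPEN,np.ones((3,3)))
c,_=cv2.findContours(m,cv2.RETR_EXTERNAL,cv2.CHAIN_APPROX_NONE);c=max(c,key=cv2.contourArea)
P=np.array([ray("top",p,12)[:2] for p in c[:,0].astype(float)])
import scipy.optimize as so
r=so.least_squares(lambda v:np.hypot(*(P-v[:2]).T)-50,[*P.mean(0)],loss="soft_l1",f_scale=2);print("padfit",r.x.round(1),np.median(abs(r.fun)).round(2))
for n,(x0,y0,x1,y1) in(("top",(375,210,392,228)),("side",(298,133,315,146))):
    im=cv2.imread(f"pics/{n}0.png")[y0:y1,x0:x1];g=cv2.cvtColor(im,cv2.COLOR_BGR2GRAY)
    h=cv2.cvtColor(im,cv2.COLOR_BGR2HSV);mm=((g>75)&(h[...,1]<70)).astype(np.uint8)
    k,l,st,ce=cv2.connectedComponentsWithStats(mm);i=1+np.argmax(st[1:,4]);p=ce[i]+[x0,y0];print(n,"cap",p.round(1),st[i,4],ray(n,p,112).round(1))
E
```

```text
top green label [522.8 293.1] [[548.0, 320.0], [541.0, 261.0], [497.0, 268.0], [506.0, 323.0]]
side green label [520.9 291.5] [[538.0, 260.0], [495.0, 267.0], [506.0, 321.0], [544.0, 317.0]]
pad@12 [ 505.9 -236.2   12. ] cap@112 top [ 505.9 -236.6  112. ] side [ 505.2 -240.4  112. ]
padfit [ 508.3 -235.2] 2.04
top cap [382.7 218.2] 53 [ 506.2 -236.8  112. ]
side cap [306.3 139. ] 30 [ 504.6 -239.7  112. ]
```

Request:
move_arm:
  targets:
    - [[0,-0.024,-0.051,0],[0,-0.024,-0.051,0],[0,-0.024,-0.051,0],[0,-0.024,-0.051,0],[0,-0.024,-0.051,0],[0,-0.024,-0.051,0],[0,-0.024,-0.051,0],[0,-0.024,-0.051,0],[0,0,0,0]]
  claw: -1

```text
time_s: 1.23
ee_pos: [514.6, -228.7, 228.1]
tcp_rot: [[-0.002, 0.304, -0.953], [0.005, -0.953, -0.304], [-1.0, -0.006, 0.001]]
wrist_force: [0.4, -0.2, -0.5]
opening: 85.6
```

```bash
cat > d.py <<'E'
import sys,numpy as np
from plant import sense
s=sense();t=np.array([float(a) for a in sys.argv[1:4]])
R=s["tcp_rot"];print(s["time_s"],s["ee_pos"].round(1),"open",round(s["opening"],1),"F",s["wrist_force"].round(1));print(R.round(3).tolist());print("tool delta mm",(R.T@(t-s["ee_pos"])).round(1), s["joint_pos"].round(2))
E
python3 d.py 505.8 -237.5 62
```

```text
1.225 [ 514.6 -228.7  228.1] open 85.6 F [ 0.4 -0.2 -0.5]
[[-0.002, 0.304, -0.953], [0.005, -0.953, -0.304], [-1.0, -0.006, 0.001]]
tool delta mm [166.1   6.6  11. ] [-0.56  0.13  1.47  0.    1.55  0.7 ]
```

Request:
move_arm:
  targets:
    - [[0.02,0.0066,0.011,0],[0.02,0,0,0],[0.02,0,0,0],[0.01,0,0,0],[0.01,0,0,0],[0,0,0,0]]

```text
time_s: 1.98
ee_pos: [504.2, -239.6, 145.3]
tcp_rot: [[-0.004, 0.304, -0.953], [0.005, -0.953, -0.304], [-1.0, -0.006, 0.002]]
wrist_force: [0.1, -0.1, -0.3]
opening: 85.4
```

```bash
python3 d.py 505.8 -237.5 62; python3 - <<'E'
from plant import *
import cv2,numpy as np
a=read_camera("side")[80:230,240:400];b=read_camera("top")[150:300,300:460]
cv2.imwrite("pics/pre.png",np.hstack([cv2.resize(i,None,fx=2.5,fy=2.5,interpolation=cv2.INTER_CUBIC) for i in(a,b)]))
E
```

```text
1.975 [ 504.2 -239.6  145.3] open 85.4 F [ 0.1 -0.1 -0.3]
[[-0.004, 0.304, -0.953], [0.005, -0.953, -0.304], [-1.0, -0.006, 0.002]]
tool delta mm [83.3 -1.1 -2.4] [-0.58  0.16  1.6   0.    1.39  0.68]
```

View pics/pre.png

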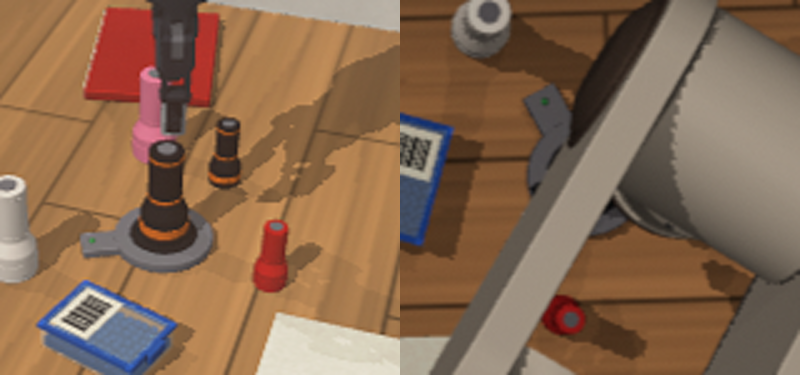

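The side view shows the fingers straddling the scanner from above, with the cap at crop (165,150) just below the tips. Nothing else is in the way, so I'm descending.

Request:
move_arm:
  targets:
    - [[0.018,-0.001,-0.002,0],[0.018,0,0,0],[0.018,0,0,0],[0.015,0,0,0],[0.01,0,0,0],[0.004,0,0,0],[0,0,0,0]]

```text
time_s: 2.95
ee_pos: [506.0, -237.4, 57.1]
tcp_rot: [[-0.003, 0.305, -0.952], [0.004, -0.952, -0.305], [-1.0, -0.005, 0.002]]
wrist_force: [0.1, -0.1, 0.2]
opening: 86.0
```

```bash
python3 d.py 505.8 -237.5 62
```

```text
2.95 [ 506.  -237.4   57.1] open 86.0 F [ 0.1 -0.1  0.2]
[[-0.003, 0.305, -0.952], [0.004, -0.952, -0.305], [-1.0, -0.005, 0.002]]
tool delta mm [-4.9  0.   0.3] [-0.58  0.24  1.7   0.    1.21  0.68]
```

Request:
move_arm:
  targets:
    - [[-0.006,0,0,0],[0,0,0,0]]

```text
time_s: 3.2
ee_pos: [506.6, -237.7, 64.6]
tcp_rot: [[-0.002, 0.305, -0.952], [0.003, -0.952, -0.305], [-1.0, -0.004, 0.0]]
wrist_force: [-0.7, 0.6, -0.7]
opening: 85.7
```

Request:
move_arm:
  targets:
    - [[0,0,0,0],[0,0,0,0],[0,0,0,0],[0,0,0,0],[0,0,0,0],[0,0,0,0],[0,0,0,0],[0,0,0,0]]
  claw: 1

```text
time_s: 4.2
ee_pos: [506.8, -237.9, 65.3]
tcp_rot: [[-0.001, 0.305, -0.952], [0.003, -0.952, -0.305], [-1.0, -0.003, -0.0]]
wrist_force: [-0.3, 0.0, 2.2]
opening: 32.7
```

```bash
python3 d.py 505.8 -237.5 62; python3 - <<'E'
from plant import *
import cv2
cv2.imwrite("pics/grip.png",cv2.resize(read_camera("side")[80:230,240:400],None,fx=3,fy=3,interpolation=cv2.INTER_CUBIC))
E
```

```text
4.2 [ 506.8 -237.9   65.3] open 32.7 F [-0.3  0.   2.2]
[[-0.001, 0.305, -0.952], [0.003, -0.952, -0.305], [-1.0, -0.003, -0.0]]
tool delta mm [ 3.3 -0.6  0.8] [-0.58  0.23  1.69  0.    1.22  0.68]
```

View pics/grip.png

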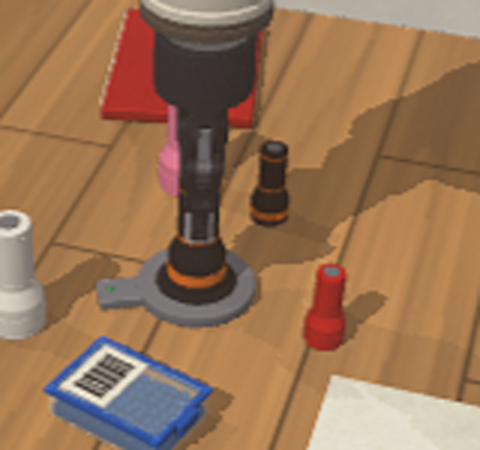

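The gripper is closed on the grip at a 32.7 mm opening, and the scanner is still upright on the pad. The return reference is TCP (506.8, -237.9, 65.3). Lifting gently.

Request:
move_arm:
  targets:
    - [[-0.006,0,0,0],[-0.012,0,0,0],[-0.018,0,0,0],[-0.02,0,0,0],[-0.02,0,0,0],[-0.02,0,0,0],[-0.01,0,0,0],[0,0,0,0]]

```text
time_s: 5.25
ee_pos: [507.1, -238.3, 181.2]
tcp_rot: [[0.002, 0.305, -0.952], [0.001, -0.952, -0.305], [-1.0, 0.0, -0.003]]
wrist_force: [-0.0, 0.7, -0.3]
opening: 32.9
```

```bash
python3 d.py 521.8 292.3 180; python3 - <<'E'
from plant import *
import cv2
cv2.imwrite("pics/lift.png",cv2.resize(read_camera("side")[30:230,220:400],None,fx=3,fy=3,interpolation=cv2.INTER_CUBIC))
E
```

```text
5.25 [ 507.1 -238.3  181.2] open 32.9 F [-0.   0.7 -0.3]
[[0.002, 0.305, -0.952], [0.001, -0.952, -0.305], [-1.0, 0.0, -0.003]]
tool delta mm [   1.6 -500.9 -175.8] [-0.58  0.14  1.55  0.    1.45  0.68]
```

View pics/lift.png

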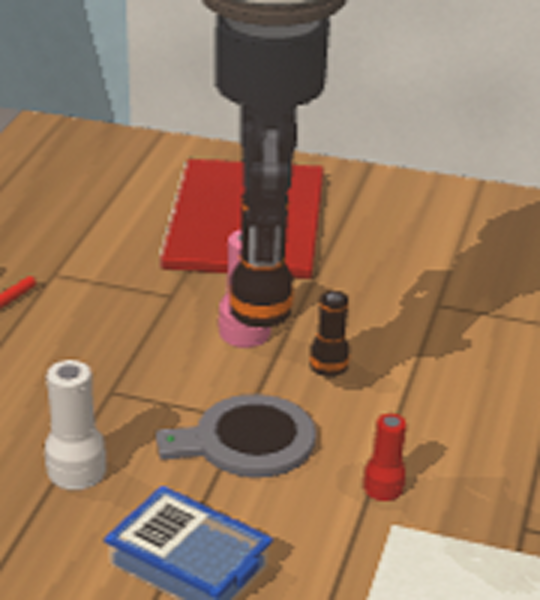

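The scanner hangs upright in the fingers and the pad below is empty. Carrying it over at about z = 180.

Request:
move_arm:
  targets:
    - [[0,-0.015,-0.005,0],[0,-0.025,-0.009,0],[0,-0.035,-0.012,0],[0,-0.035,-0.012,0],[0,-0.035,-0.012,0],[0,-0.035,-0.012,0],[0,-0.035,-0.012,0],[0,-0.035,-0.012,0],[0,-0.025,-0.009,0],[0,-0.015,-0.005,0]]

```text
time_s: 6.55
ee_pos: [508.4, 85.2, 174.6]
tcp_rot: [[-0.009, 0.305, -0.952], [0.006, -0.952, -0.305], [-1.0, -0.008, 0.007]]
wrist_force: [0.4, -0.7, -1.2]
opening: 32.9
```

```bash
python3 d.py 521.8 292.3 180
```

```text
6.55 [508.4  85.2 174.6] open 32.9 F [ 0.4 -0.7 -1.2]
[[-0.009, 0.305, -0.952], [0.006, -0.952, -0.305], [-1.0, -0.008, 0.007]]
tool delta mm [  -4.3 -193.2  -75.8] [0.01 0.06 1.65 0.01 1.44 1.27]
```

Request:
move_arm:
  targets:
    - [[0,-0.015,-0.006,0],[0,-0.025,-0.01,0],[0,-0.033,-0.013,0],[0,-0.033,-0.013,0],[0,-0.033,-0.013,0],[0,-0.025,-0.01,0],[0,-0.015,-0.006,0],[0,-0.008,-0.003,0],[0,0,0,0]]

```text
time_s: 7.68
ee_pos: [521.8, 292.9, 173.4]
tcp_rot: [[-0.012, 0.302, -0.953], [0.004, -0.953, -0.302], [-1.0, -0.008, 0.01]]
wrist_force: [0.8, -0.3, -0.9]
opening: 32.8
```

```bash
python3 d.py 521.8 292.3 143; python3 - <<'E'
from plant import *
import cv2
cv2.imwrite("pics/ov_s.png",read_camera("side"));cv2.imwrite("pics/ov_t.png",read_camera("top"))
E
```

```text
7.675 [521.8 292.9 173.4] open 32.8 F [ 0.8 -0.3 -0.9]
[[-0.012, 0.302, -0.953], [0.004, -0.953, -0.302], [-1.0, -0.008, 0.01]]
tool delta mm [30.4  0.8 -0.1] [0.38 0.23 1.46 0.01 1.46 1.64]
```

View pics/ov_s.png

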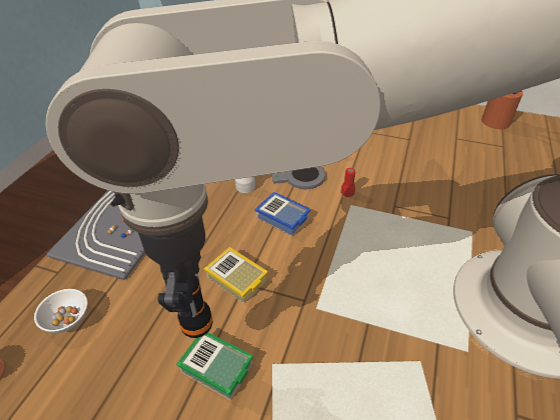

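View pics/ov_t.png

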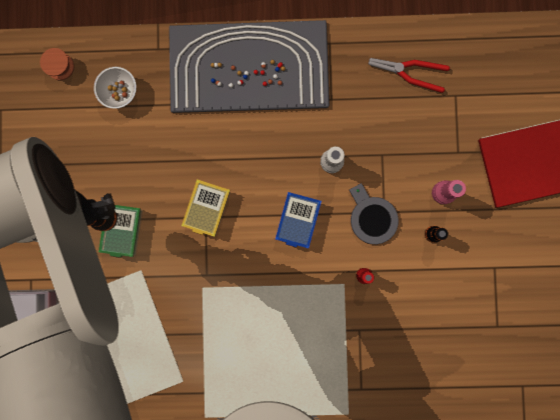

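The side view shows the scanner upright above the green label, its head at about (195,322). All the boxes sit where they were, and the top view shows the empty pad at (375,220). Descending to scan height, then I'll check the head position in both views.

Request:
move_arm:
  targets:
    - [[0.008,0,0,0],[0.01,0,0,0],[0.008,0,0,0],[0.004,0,0,0],[0,0,0,0]]

```text
time_s: 8.4
ee_pos: [521.4, 290.8, 140.9]
tcp_rot: [[-0.012, 0.299, -0.954], [0.004, -0.954, -0.299], [-1.0, -0.007, 0.011]]
wrist_force: [0.5, 0.2, -1.4]
opening: 32.8
```

```bash
python3 d.py 521.8 292.3 143; python3 - <<'E'
from plant import *
from h import *
import cv2
P=sense()["ee_pos"]
for n,x0,y0,w,h in(("side",130,260,140,140),("top",60,170,120,105)):
    im=read_camera(n);k=4
    c=cv2.resize(im[y0:y0+h,x0:x0+w],None,fx=k,fy=k,interpolation=cv2.INTER_CUBIC)
    import numpy as np
    Pf=[P+[0,0,-53.3],P+[0,0,-3]]
    for q in Pf:
        p=proj(n,q);print(n,p.round(1),((p-[x0,y0])*k).round(0))
        cv2.drawMarker(c,tuple(int(v) for v in (p-[x0,y0]+.5)*k),(255,0,255),0,12,1)
    cv2.imwrite(f"pics/at_{n}.png",c)
E
```

```text
8.4 [521.4 290.8 140.9] open 32.8 F [ 0.5  0.2 -1.4]
[[-0.012, 0.299, -0.954], [0.004, -0.954, -0.299], [-1.0, -0.007, 0.011]]
tool delta mm [-2.1 -1.4 -0.8] [0.38 0.25 1.51 0.01 1.4  1.64]
side [198.6 334.1] [274. 296.]
side [194.1 316. ] [256. 224.]
top [112.4 218. ] [210. 192.]
top [103.6 216.9] [174. 188.]
```

View pics/at_side.png

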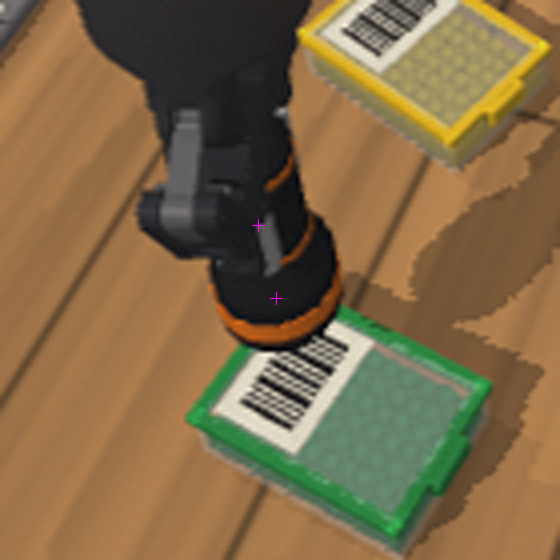

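View pics/at_top.png

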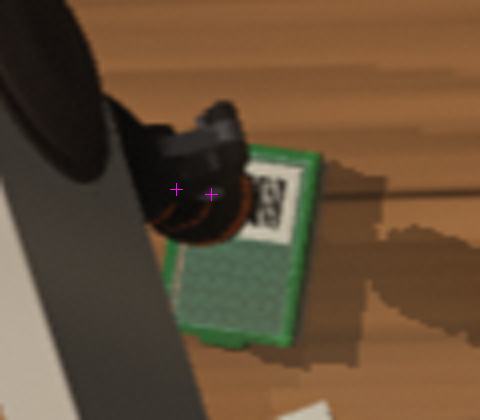

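The head's rim centre matches the predicted face points within about 3 mm in both views: side crop about (277,303) against (274,296), top crop about (203,196) against (210,192). A tiny correction first, then a hold of over 2 s.

Request:
move_arm:
  targets:
    - [[-0.002,-0.0014,0,0],[0,0,0,0],[0,0,0,0],[0,0,0,0],[0,0,0,0],[0,0,0,0],[0,0,0,0],[0,0,0,0],[0,0,0,0],[0,0,0,0]]

```text
time_s: 9.75
ee_pos: [521.4, 292.5, 144.3]
tcp_rot: [[-0.01, 0.299, -0.954], [0.004, -0.954, -0.299], [-1.0, -0.007, 0.009]]
wrist_force: [0.0, 0.5, -0.5]
opening: 33.0
```

Request:
move_arm:
  targets:
    - [[0,0,0,0],[0,0,0,0],[0,0,0,0],[0,0,0,0],[0,0,0,0],[0,0,0,0],[0,0,0,0],[0,0,0,0],[0,0,0,0],[0,0,0,0]]

```text
time_s: 11.0
ee_pos: [521.5, 292.5, 144.3]
tcp_rot: [[-0.01, 0.299, -0.954], [0.004, -0.954, -0.299], [-1.0, -0.007, 0.009]]
wrist_force: [-0.8, -0.2, -0.6]
opening: 32.8
```

Request:
move_arm:
  targets:
    - [[0,0,0,0],[0,0,0,0],[0,0,0,0],[0,0,0,0],[0,0,0,0],[0,0,0,0]]

```text
time_s: 11.75
ee_pos: [521.4, 292.5, 144.3]
tcp_rot: [[-0.011, 0.299, -0.954], [0.004, -0.954, -0.299], [-1.0, -0.007, 0.009]]
wrist_force: [-0.5, 0.4, -1.2]
opening: 32.8
```

```bash
python3 d.py 506.8 -237.9 180; python3 -c "
from plant import *;print(abs(sense()['joint_velocities']).max())"
```

```text
11.75 [521.4 292.5 144.3] open 32.8 F [-0.5  0.4 -1.2]
[[-0.011, 0.299, -0.954], [0.004, -0.954, -0.299], [-1.0, -0.007, 0.009]]
tool delta mm [-37.9 501.4 173.1] [0.38 0.25 1.5  0.01 1.4  1.64]
0.002640774963717521
```

It held steady for over 3 s. Lifting and heading back.

Request:
move_arm:
  targets:
    - [[-0.01,0,0,0],[-0.015,0,0,0],[-0.012,0.015,0.005,0],[0,0.025,0.009,0],[0,0.035,0.012,0],[0,0.035,0.012,0],[0,0.035,0.012,0],[0,0.035,0.012,0],[0,0.025,0.009,0],[0,0.015,0.005,0]]

```text
time_s: 13.0
ee_pos: [514.8, 48.1, 190.4]
tcp_rot: [[-0.003, 0.3, -0.954], [0.004, -0.954, -0.3], [-1.0, -0.005, 0.001]]
wrist_force: [-0.1, 0.8, -2.3]
opening: 33.2
```

```bash
python3 d.py 506.8 -237.9 180
```

```text
13.0 [514.8  48.1 190.4] open 33.2 F [-0.1  0.8 -2.3]
[[-0.003, 0.3, -0.954], [0.004, -0.954, -0.3], [-1.0, -0.005, 0.001]]
tool delta mm [  9.3 270.5  93.4] [-0.06  0.05  1.63  0.    1.46  1.21]
```

Request:
move_arm:
  targets:
    - [[0,0.02,0.007,0],[0,0.03,0.01,0],[0,0.038,0.013,0],[0,0.038,0.013,0],[0,0.038,0.013,0],[0,0.038,0.013,0],[0,0.03,0.01,0],[0,0.02,0.007,0],[0,0.008,0.003,0],[0,0,0,0]]

```text
time_s: 14.25
ee_pos: [506.7, -236.7, 193.9]
tcp_rot: [[0.002, 0.301, -0.954], [0.003, -0.954, -0.301], [-1.0, -0.003, -0.003]]
wrist_force: [-0.3, -0.6, -1.3]
opening: 32.2
```

```bash
python3 d.py 506.8 -237.9 65.3
```

```text
14.25 [ 506.7 -236.7  193.9] open 32.2 F [-0.3 -0.6 -1.3]
[[0.002, 0.301, -0.954], [0.003, -0.954, -0.301], [-1.0, -0.003, -0.003]]
tool delta mm [128.6   1.5   0.7] [-0.58  0.13  1.53  0.    1.48  0.69]
```

Request:
move_arm:
  targets:
    - [[0.01,0.0015,0.0005,0],[0.018,0,0,0],[0.018,0,0,0],[0.018,0,0,0],[0.015,0,0,0],[0.01,0,0,0],[0.005,0,0,0],[0,0,0,0]]

```text
time_s: 15.25
ee_pos: [506.5, -233.5, 91.7]
tcp_rot: [[-0.0, 0.305, -0.952], [0.006, -0.952, -0.305], [-1.0, -0.005, -0.001]]
wrist_force: [0.1, -0.9, -0.8]
opening: 32.8
```

```bash
python3 d.py 506.8 -237.9 65.3
```

```text
15.25 [ 506.5 -233.5   91.7] open 32.8 F [ 0.1 -0.9 -0.8]
[[-0.0, 0.305, -0.952], [0.006, -0.952, -0.305], [-1.0, -0.005, -0.001]]
tool delta mm [26.4  4.5  1.1] [-0.57  0.2   1.67  0.    1.28  0.69]
```

Request:
move_arm:
  targets:
    - [[0.006,0.0045,0.001,0],[0.006,0,0,0],[0.004,0,0,0],[0.003,0,0,0],[0,0,0,0]]

```text
time_s: 15.88
ee_pos: [507.4, -238.7, 72.3]
tcp_rot: [[0.001, 0.305, -0.952], [0.005, -0.952, -0.305], [-1.0, -0.004, -0.002]]
wrist_force: [-0.1, 0.2, -1.5]
opening: 32.7
```

```bash
python3 d.py 506.8 -237.9 65.3; python3 - <<'E'
from plant import *
import cv2
cv2.imwrite("pics/down.png",cv2.resize(read_camera("side")[80:230,240:400],None,fx=3,fy=3,interpolation=cv2.INTER_CUBIC))
E
```

```text
15.875 [ 507.4 -238.7   72.3] open 32.7 F [-0.1  0.2 -1.5]
[[0.001, 0.305, -0.952], [0.005, -0.952, -0.305], [-1.0, -0.004, -0.002]]
tool delta mm [ 7.  -0.9  0.3] [-0.58  0.23  1.68  0.    1.24  0.68]
```

View pics/down.png

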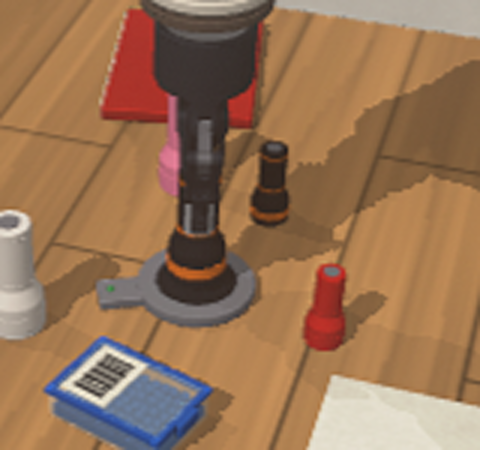

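The scanner is upright and centred, about 7 mm above the pad. Lowering the rest in small steps.

Request:
move_arm:
  targets:
    - [[0.003,-0.0009,0,0],[0.002,0,0,0],[0.0015,0,0,0],[0,0,0,0],[0,0,0,0]]

```text
time_s: 16.55
ee_pos: [507.3, -237.8, 65.9]
tcp_rot: [[0.002, 0.305, -0.952], [0.004, -0.952, -0.305], [-1.0, -0.004, -0.003]]
wrist_force: [0.4, -0.3, -1.6]
opening: 32.9
```

```bash
python3 d.py 506.8 -237.9 65.3
```

```text
16.55 [ 507.3 -237.8   65.9] open 32.9 F [ 0.4 -0.3 -1.6]
[[0.002, 0.305, -0.952], [0.004, -0.952, -0.305], [-1.0, -0.004, -0.003]]
tool delta mm [ 0.6 -0.1  0.5] [-0.58  0.23  1.69  0.    1.22  0.68]
```

Request:
move_arm:
  targets:
    - [[0.001,0,0,0],[0.0005,0,0,0],[0,0,0,0]]

```text
time_s: 16.92
ee_pos: [507.7, -237.9, 65.5]
tcp_rot: [[0.003, 0.305, -0.952], [0.004, -0.952, -0.305], [-1.0, -0.003, -0.004]]
wrist_force: [0.8, -0.1, -1.4]
opening: 32.7
```

Request:
move_arm:
  targets:
    - [[0.001,0,0,0],[0.001,0,0,0],[0,0,0,0]]

```text
time_s: 17.3
ee_pos: [508.3, -237.9, 65.5]
tcp_rot: [[0.005, 0.305, -0.952], [0.003, -0.952, -0.305], [-1.0, -0.002, -0.005]]
wrist_force: [-0.1, -0.8, -1.6]
opening: 32.8
```

Request:
move_arm:
  targets:
    - [[0.0025,0,0.001,0],[0.002,0,0,0]]

```text
time_s: 17.55
ee_pos: [509.1, -237.9, 65.2]
tcp_rot: [[0.009, 0.305, -0.952], [0.002, -0.952, -0.305], [-1.0, 0.001, -0.01]]
wrist_force: [-12.8, 10.5, 34.2]
opening: 32.6
```

The scanner is seated: the pad pushes back with 34 N and the TCP is at its original height. Relaxing, then releasing.

Request:
move_arm:
  targets:
    - [[0,0,0,0],[0,0,0,0]]

```text
time_s: 17.8
ee_pos: [509.2, -237.9, 65.5]
tcp_rot: [[0.01, 0.305, -0.952], [0.002, -0.952, -0.305], [-1.0, 0.001, -0.01]]
wrist_force: [0.2, 0.6, -2.3]
opening: 33.1
```

Request:
move_arm:
  targets:
    - [[0,0,0,0],[0,0,0,0],[0,0,0,0],[0,0,0,0],[0,0,0,0],[0,0,0,0],[0,0,0,0],[0,0,0,0]]
  claw: -1

```text
time_s: 18.8
ee_pos: [509.1, -237.9, 64.8]
tcp_rot: [[0.009, 0.305, -0.952], [0.002, -0.952, -0.305], [-1.0, 0.001, -0.01]]
wrist_force: [0.0, -0.6, 0.1]
opening: 85.5
```

```bash
python3 d.py 506.8 -237.9 65.3; python3 - <<'E'
from plant import *
import cv2
cv2.imwrite("pics/rel.png",cv2.resize(read_camera("side")[80:230,240:400],None,fx=3,fy=3,interpolation=cv2.INTER_CUBIC))
E
```

```text
18.8 [ 509.1 -237.9   64.8] open 85.5 F [ 0.  -0.6  0.1]
[[0.009, 0.305, -0.952], [0.002, -0.952, -0.305], [-1.0, 0.001, -0.01]]
tool delta mm [-0.5 -0.7  2.1] [-0.58  0.23  1.69  0.01  1.21  0.68]
```

View pics/rel.png

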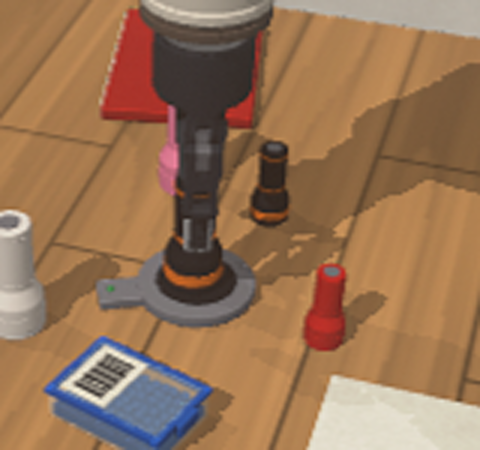

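The fingers are open (85.5 mm) and the scanner stands on the pad by itself. Retreating straight up, then off to the side so the top camera can see the pad.

Request:
move_arm:
  targets:
    - [[-0.01,0,0,0],[-0.02,0,0,0],[-0.025,0,0,0],[-0.03,0,0,0],[-0.03,0,0,0],[-0.02,0,0,0],[-0.01,0,0,0]]

```text
time_s: 19.73
ee_pos: [507.3, -238.1, 218.1]
tcp_rot: [[0.011, 0.305, -0.952], [0.002, -0.952, -0.305], [-1.0, 0.002, -0.011]]
wrist_force: [-0.2, 0.8, -0.3]
opening: 85.3
```

Request:
move_arm:
  targets:
    - [[0,0.02,0.04,0],[0,0.024,0.05,0],[0,0.024,0.05,0],[0,0.024,0.05,0],[0,0.024,0.05,0],[0,0.02,0.04,0],[0,0,0,0],[0,0,0,0]]

```text
time_s: 20.72
ee_pos: [275.2, -458.3, 215.4]
tcp_rot: [[0.011, 0.307, -0.952], [0.003, -0.952, -0.307], [-1.0, 0.001, -0.011]]
wrist_force: [0.1, 0.3, -1.0]
opening: 85.2
```

```bash
python3 - <<'E'
from plant import *
from h import *
import cv2,numpy as np
t=read_camera("top");s=read_camera("side")
cv2.imwrite("pics/end.png",np.hstack([cv2.resize(t[170:260,335:435],None,fx=4,fy=4,interpolation=cv2.INTER_CUBIC),cv2.resize(s[120:210,255:355],None,fx=4,fy=4,interpolation=cv2.INTER_CUBIC)]))
for n,im,(x0,y0,x1,y1) in(("top",t,(375,210,392,228)),("side",s,(298,133,315,146))):
    im2=im[y0:y1,x0:x1];g=cv2.cvtColor(im2,cv2.COLOR_BGR2GRAY);h=cv2.cvtColor(im2,cv2.COLOR_BGR2HSV);mm=((g>75)&(h[...,1]<70)).astype(np.uint8)
    k,l,st,ce=cv2.connectedComponentsWithStats(mm);i=1+np.argmax(st[1:,4]);p=ce[i]+[x0,y0];print(n,"cap",p.round(1),st[i,4],ray(n,p,112).round(1))
a=cv2.absdiff(t,cv2.imread("pics/top0.png")).max(2)
print("box diff top",[int((a[y:y+70,x:x+55]>60).sum()) for x,y in((95,195),(178,172),(272,185))]); print(sense()["time_s"],sense()["ee_pos"].round(0),sense()["wrist_force"].round(1))
E
```

```text
top cap [382.6 216.6] 52 [ 509.3 -236.8  112. ]
side cap [305.3 138.8] 31 [ 507.1 -239.6  112. ]
box diff top [0, 0, 0]
20.825 [ 276. -458.  215.] [0.2 0.9 0.5]
```

View pics/end.png

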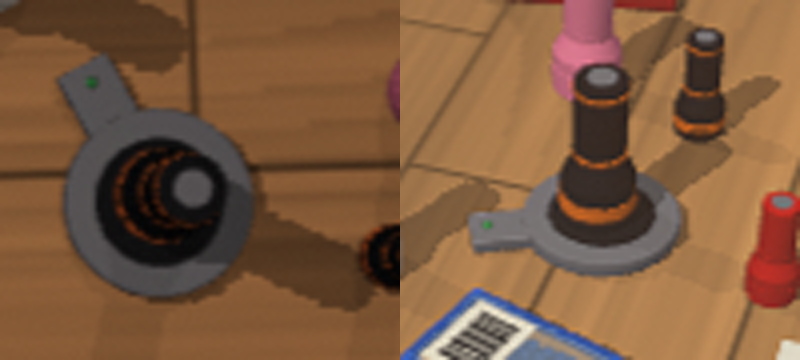

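The scanner stands upright on the pad about 3 mm from its start, the boxes show no change, and the arm is clear of everything. Handing in.

```bash
python3 -c "
from plant import arm
arm.sign_off()"
```

```text
the job is handed in; nothing more can be done
```

The scanner was held over the green box's label, then put back upright on its charging pad, and the job is handed in. No verdict was reported.

- **Scan:** I picked the larger black stick with orange rings on the grey pad. It was held still for about 3.2 s, its face about 61 mm above the label. By the arm's readings it was within 1 mm of the label centre, and the two camera views agreed to about 3 mm.
- **Set-down:** The scanner was still gripped when it touched the pad. It went down about 3 mm off its start (limit 20 mm).
- **Last checks:** At 20.8 s it stood upright by itself. The top view showed no change in any of the three bead boxes, and the gripper was open and clear of everything.

Two things did not match cleanly. The wrist force gave no clear sign of contact at first, so I pressed down a little more. That gave a brief 34 N upward push through the held scanner, about 38 N in all, before I relaxed and released. The two views also differ by about 3 mm on where the scanner stands, both before and after the job.

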